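# Centre the saucepan on its ring and turn its handle in

### The job

The small blue saucepan has been set down partly off the free ring of the hob with its handle sticking out over the front edge. Without picking it up, push the handle round with the fingertips to the side, away from the red pot, until it lies about parallel to the hob's front edge, and slide the pan along the glass so that it stands centred in that ring. Keep the pan flat on the hob, leave the pot, the pepper mill and the salt jar where they are, and draw the hand back at the end.

Things in the scene. Friction and masses are not known exactly. Their poses are not given: they have to be found in the camera images.
- hob: fixed black glass hob let into the worktop, 350 mm deep (x) by 560 wide (y), flat glass top 6 mm above the worktop. Origin at the centre of its underside, at worktop height; x points from the front edge (nearest the robot, with a row of printed keys) to the back edge, y to the robot's left, z up
- small_ring: the free cooking zone, a white circle 180 mm in diameter with a small cross at its centre, printed flush on the glass. Origin at its centre, on the glass top. It is the left or the right one of the two rings, 270 mm apart along the hob's y
- pan: open blue enamel saucepan, loose, about 0.75 kg, slides on the glass at some newtons. 160 mm across at the rim, 156 at 10 mm up, 144 at the base; 85 mm high, wall 3 mm. Origin at the centre of its underside, z up. One straight handle runs along its own -x, at the start towards the robot, give or take about 35 degrees
- pot: red lidded casserole, loose, 2.6 kg, 206 mm in diameter, 131 mm high with its steel lid knob, two loop handles reaching 127 mm from its axis. It stands on the other, larger ring (224 mm) and must stay there. Origin at the centre of its underside
- mill: turned wooden pepper mill, 56 mm in diameter, 172 mm high, loose, stands on the back of the hob's glass, between the two rings; leave alone. Origin at the centre of its underside
- handle (a point): a point in the middle of the pan's handle, 140 mm from the pan's axis and 80 mm above its underside. The light wooden grip, 24 mm wide and 17 high, runs from 102 mm (its middle 75 mm up) out to 212 mm from the axis (90 mm up), with free space below it; inside 102 mm comes a steel neck 16 mm wide
- salt_jar: white salt jar with a wooden lid, 64 mm in diameter, 85 mm high, loose, stands beside the mill on the back of the hob's glass, between the two rings; leave alone. Origin at the centre of its underside

How it is judged:
By the outcome, as a careful person would: the job done as asked, in the order asked, and still so for the second after the job is handed in, with the robot touching nothing.
It also fails if it takes over 58 s, if anything falls off the work surface, if the arm or the gripper's body presses on something with over 40 N, if the wrist force passes 120 N, or if a joint passes its speed limit or range.

### The arm

A 7-joint arm with a two-finger parallel gripper is mounted at the origin on the work surface. World frame = base frame: x ahead of the robot, y to its left, z up, the work surface at z = 0. Lengths are in mm, angles in rad, forces in N, time in s.
With the tool pointing down it reaches from about 400 to 850 mm from the base axis. Payload 4.4 kg.
Tool frame: the origin (TCP) lies midway between the tips of the shut fingers; the grasp point (between the pads) lies behind it (robot.tcp_to_grasp is the z of the grasp point in the tool frame, in mm); z points along the fingers, y is the line along which they close (so a half turn about z gives the same grasp; the last joint's range is limited). The gripper opens to 94 mm and grips with 3 to 60 N. Pads are 16 mm wide; open, the fingers measure 119 mm over their backs; the gripper's body (75 mm by 177 mm) begins 78 mm behind the grasp point.
Start: joints at [-1.329, 0.628, 0.038, 1.517, -0.027, 0.996, -0.02], TCP at [196.901, 619.474, 205.478] pointing down, gripper open.
Joint ranges: [-3.06, 3.06], [-0.37, 2.12], [-1.25, 1.32], [0.18, 2.47], [-1.1, 4.24], [0.23, 1.98], [-2.94, 2.94]. Speed limits (rad/s): [2.57, 2.57, 3.14, 3.14, 3.14, 3.14, 3.14].

### API

Orientations are given as a 3x3 rotation matrix whose columns are the frame's x, y, z axes.
In Python, from cell import read_state, vision, hand_in, models, robot gives the robot as it stands. The module is installed in compiled form; this text tells all that it offers.
- The arm moves only by the tool play_rows, never from a script. Its argument "targets" is text: rows parted by semicolons, each of 4 numbers parted by spaces: the shift along the world's x, y, z in m, then the turn about the world's z in rad. In form: x y z twist; .... A call has 1 to 20 rows; each row is the pose to reach, as a shift and turn from the pose commanded when the call began; what a row does not reach only later rows make up. A row lasts 1/10 s, in which the tool goes at most 50 mm and 8.59 degrees, less where a joint would pass 70% of its speed; a pose out of reach is approached as far as the arm can. A call with a gripper value outside its range is refused whole. "fingers" is the closure in counts, from 0 (fully open) to 255 (shut), set as the call begins (left out, the last holds). The fingers move at their own pace and stop on an object; the grip force is fixed at half the most. Time passes only in rows, so rows that repeat a pose let the fingers close. It gives the time, the measured TCP pose, the force, the opening and the grip force at its end, in the units of the state.
- read_state(): the state, without advancing time (a new reading comes with each control period).
- vision.read_camera(name): name is "scene" or "top" or "wrist"; returns a dict with "img" (480x640x3 uint8, red, green, blue), "range_z" (480x640 float32, mm along the optical axis (not along the pixel's ray), 0 where there is no reading), "fx", "fy", "cx", "cy" (pixels), "k1" (the pictures are not rectified: a ray, as slopes to the right and down, at radius r is drawn at 1 + k1 r^2 times it, then the intrinsics apply), "extrinsics" (4x4, takes a point from camera to world coordinates). Camera axes: x right, y down, z forward; pixel columns grow to the right and rows downward; lengths in mm; the calibration is good to about 2 mm. A picture is of the moment at which its call begins.
- hand_in(): hands the job in; it is judged then, once.
Trained networks look in a picture, given as the dict that the camera call returned (one of the last four; its "shot" number tells which), for a name from the list of things; names that differ only in an ending like _2 or _b are one class to them, and where a whole thing is asked for, a point or a joint stands for the part that bears it (a point fixed in the world has none). Each returns a list of dicts, best first, with "p" (0 to 1); they miss things now and then, are a little off and sometimes report something else, mostly with a low value. They report only what shows in the picture. A call takes as long as a camera call.
- models.look_for(picture, target): "position" ([x, y, z] in mm, in world coordinates, good to about 4 mm: the middle of the surface that is visible of it).
- models.mark_of(picture, target): "position" ([x, y, z] in mm, in world coordinates, good to about 4 mm: a listed point, or the origin of a listed thing).
The state is a dict: "time_s": time; "joint_positions": joint angles; "qd": joint speeds; "effort": joint torques, N m; "tcp_pos": TCP position; "tool_rot": TCP orientation; "force": force on the tool from outside, world axes, zero at the start; "wrist_torque": the same for the moment, N m; "finger_gap": finger opening in mm; "gripper_force": force on a finger pad.
Only numpy, scipy, OpenCV 4.12 (cv2) and the standard library are available. Lean on these libraries where they do the work, as an engineer would, in place of code of your own. Each camera call takes 0.05 s, during which the arm holds its last target. There are 200 camera calls.

## Working session

There is one attempt and no reset: what is moved stays moved. The work goes in short steps, Python scripts to look and compute and a tool call to move; the robot and the scene stay as the last step left them, time stands still between calls to the robot, and variables do not carry over. Pictures are saved under pics/ and viewed, at most 10 in all, crops included, and the job is handed in when it is done.

Besides the shell and the picture viewer there is one more tool, called after "Emit:" as name(argument=value, ...), one argument or row to a line, values as JSON. play_rows: Moves the arm, as the interface text tells. Its arguments: {"type":"object","properties":{"targets":{"type":"string"},"fingers":{"type":"number"}},"required":["targets"]}

```bash
mkdir -p pics
python3 - <<'E'
from cell import read_state, vision, models, robot
import cv2,numpy as np
s=read_state();print(s['time_s'],s['tcp_pos'],np.round(s['tool_rot'],3).tolist(),s['finger_gap'],robot.tcp_to_grasp)
for c in ['top','scene']:
    p=vision.read_camera(c);cv2.imwrite(f'pics/{c}0.png',p['img'][:,:,::-1])
    for n in ['hob','small_ring','pan','pot','mill','handle','salt_jar']:
        print(c,n,[(np.round(d['position']).tolist(),round(d['p'],2)) for d in models.mark_of(p,n)[:2]])
E
```

```text
0.0 [196.68606478 618.83752369 204.58055202] [[-0.953, 0.303, -0.001], [0.303, 0.953, -0.002], [-0.0, -0.002, -1.0]] 94.35313263538377 -18.8
top hob [([618.0, -43.0, -3.0], 0.92)]
top small_ring []
top pan [([579.0, -184.0, 3.0], 0.67)]
top pot [([610.0, 84.0, 7.0], 0.73)]
top mill [([749.0, -88.0, 7.0], 0.98)]
top handle [([435.0, -214.0, 89.0], 0.84)]
top salt_jar [([732.0, 17.0, 4.0], 0.87), ([437.0, -219.0, 87.0], 0.28)]
scene hob [([618.0, -41.0, 2.0], 0.66)]
scene small_ring []
scene pan [([577.0, -187.0, 4.0], 0.65), ([618.0, -43.0, 2.0], 0.34)]
scene pot [([612.0, 84.0, 3.0], 0.88)]
scene mill [([746.0, -91.0, 7.0], 0.58)]
scene handle [([439.0, -214.0, 84.0], 0.55)]
scene salt_jar [([735.0, 16.0, 9.0], 0.82), ([577.0, -187.0, 5.0], 0.36)]
```

View pics/top0.png

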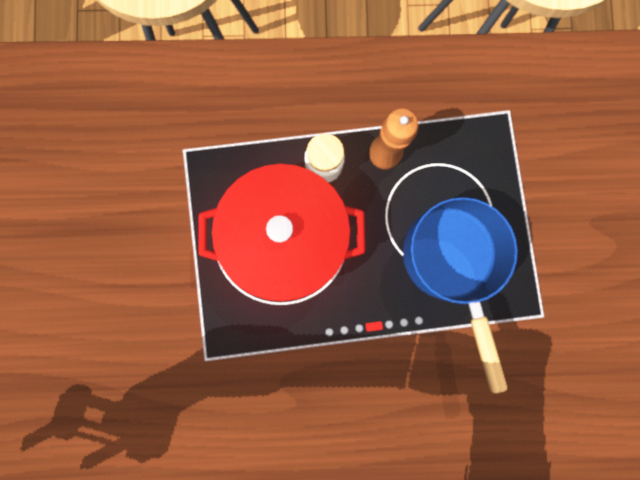

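View pics/scene0.png

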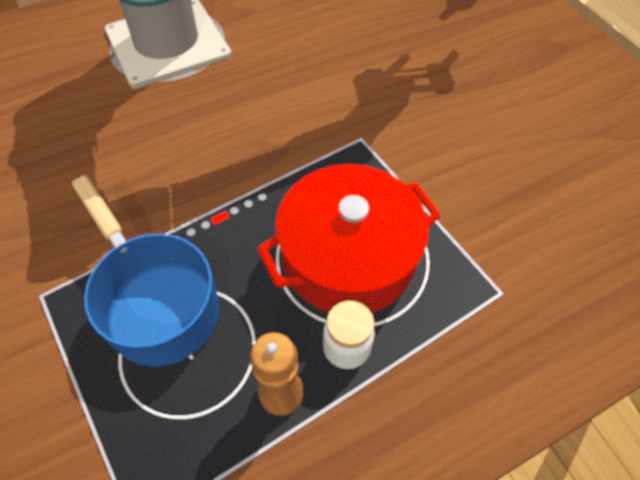

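```bash
cat > h.py <<'E'
from cell import read_state, vision, models, robot
import cv2,numpy as np
def ray2plane(p,px,z):
    px=np.atleast_2d(px).astype(float)
    K=np.array([[p['fx'],0,p['cx']],[0,p['fy'],p['cy']],[0,0,1]])
    # forward: x*(1+k1 r^2) matches OpenCV
    u=cv2.undistortPoints(px[:,None],K,np.array([p['k1'],0,0,0.]))[:,0]
    E=np.array(p['extrinsics']);d=np.c_[u,np.ones(len(u))]@E[:3,:3].T;o=E[:3,3]
    return o+d*((z-o[2])/d[:,2])[:,None]
def cloud(p):
    v,u=np.nonzero(p['range_z']>0);z=p['range_z'][v,u].astype(float)
    K=np.array([[p['fx'],0,p['cx']],[0,p['fy'],p['cy']],[0,0,1]])
    n=cv2.undistortPoints(np.c_[u,v].astype(float)[:,None],K,np.array([p['k1'],0,0,0.]))[:,0]
    E=np.array(p['extrinsics']);return (np.c_[n,np.ones(len(n))]*z[:,None])@E[:3,:3].T+E[:3,3],p['img'][v,u].astype(int)
def circ(q):
    A=np.c_[2*q,np.ones(len(q))];s=np.linalg.lstsq(A,(q**2).sum(1),rcond=None)[0]
    return s[:2],np.sqrt(s[2]+s[0]**2+s[1]**2)
def pan(p):
    X,c=cloud(p)
    b=(c[:,2]>c[:,0]+50)&(c[:,2]>80)
    rim=X[b&(X[:,2]>84)&(X[:,2]<100)][:,:2]
    ctr,r=circ(rim)
    for _ in range(3):
        e=np.abs(np.hypot(*(rim-ctr).T)-r);rim2=rim[e<4];ctr,r=circ(rim2)
    w=X[(c[:,0]>c[:,2]+25)&(X[:,2]>72)&(X[:,2]<115)][:,:2]
    d=np.hypot(*(w-ctr).T);w=w[(d>110)&(d<215)]
    m=w.mean(0)-ctr
    print('pan',ctr.round(1),'r',r.round(1),len(rim2),'handle mean',w.mean(0).round(1),len(w),'ang deg',np.degrees(np.arctan2(m[1],m[0])).round(1))
    return ctr
def ring(p,guess):
    g=p['img'].astype(int);v,u=np.nonzero((g.min(2)>120)&(g.max(2)-g.min(2)<40))
    q=ray2plane(p,np.c_[u,v],6)[:,:2];guess=np.array(guess,float)
    for t in (22,10,5,4,4):
        r=np.hypot(*(q-guess).T);k=q[np.abs(r-89)<t];guess,R=circ(k)
    print('ring',guess.round(1),'R',R.round(1),len(k));return guess
E
python3 - <<'E'
from h import *
p=vision.read_camera('top')
print(ray2plane(p,[[184,150],[509,112],[543,317],[206,359]],6).round(1).tolist())
g=ray2plane(p,[[439,217]],6)[0,:2];print(g);ring(p,g);pan(p)
p=vision.read_camera('scene');ring(p,g);pan(p)
E
```

```text
[[764.3, 253.1, 6.0], [817.4, -306.0, 6.0], [466.2, -340.0, 6.0], [414.4, 218.3, 6.0]]
[ 638.14714061 -176.04804866]
ring [ 639.3 -176.1] R 89.8 643
pan [ 576.9 -186.8] r 78.1 867 handle mean [545.5 -74.5] 3705 ang deg 105.6
ring [ 640.8 -178.5] R 89.7 1114
pan [ 578.3 -189.4] r 77.8 1251 handle mean [565.5 -61.6] 4183 ang deg 95.7
```

Emit:
play_rows(
  targets="0.05 -0.064 0 0.1;0.1 -0.1 0 0.2;0.14 -0.14 0 0.3;0.18 -0.18 0 0.4;0.22 -0.22 0 0.47;0.25 -0.26 0 0.47;0.26 -0.31 0 0.47;0.26 -0.36 0 0.47;0.26 -0.41 0 0.47;0.26 -0.46 0 0.47;0.25 -0.51 0 0.47;0.25 -0.56 0 0.47;0.24 -0.61 0 0.47;0.24 -0.66 0 0.47;0.23 -0.7 0 0.47;0.22 -0.74 0 0.47;0.215 -0.77 0 0.47;0.215 -0.78 0 0.47;0.215 -0.79 0 0.47;0.215 -0.79 0 0.47",
  fingers=255,
)

```text
time_s: 2.9
tcp_pos: [412.1, -171.4, 205.6]
tool_rot: [[-0.987, -0.159, 0.001], [-0.159, 0.987, -0.0], [-0.001, -0.0, -1.0]]
force: [0.3, 0.3, -1.0]
finger_gap: 0.5
gripper_force: 0.0
```

Emit:
play_rows(
  targets="0 0 -0.05 0;0 0 -0.1 0;0 0 -0.14 0;0 0 -0.15 0;-0.001 -0.011 -0.15 0;-0.001 -0.023 -0.15 0;0 -0.034 -0.15 0;0.001 -0.046 -0.15 0;0.004 -0.057 -0.15 0;0.007 -0.069 -0.15 0;0.011 -0.08 -0.15 0;0.015 -0.09 -0.15 0;0.021 -0.1 -0.15 0;0.027 -0.11 -0.15 0;0.034 -0.12 -0.15 0;0.041 -0.129 -0.15 0;0.05 -0.137 -0.15 0;0.05 -0.137 -0.15 0;0.05 -0.137 -0.15 0",
)

```text
time_s: 4.8
tcp_pos: [462.0, -307.7, 55.3]
tool_rot: [[-0.987, -0.161, 0.0], [-0.161, 0.987, -0.0], [0.0, -0.0, -1.0]]
force: [0.3, -0.0, 1.2]
finger_gap: 0.1
gripper_force: 0.0
```

```bash
sed -i 's/w=X\[(c\[:,0\]>c\[:,2\]+25)/w=X[(c[:,0]>c[:,2]+25)\&(c[:,1]>110)/' h.py
python3 - <<'E'
from h import *
for c in ['top','scene']:
    p=vision.read_camera(c);pan(p);cv2.imwrite(f'pics/{c}1.png',p['img'][:,:,::-1])
    print([(np.round(d['position']).tolist(),round(d['p'],2)) for n in('pan','handle') for d in models.mark_of(p,n)[:1]])
E
```

```text
pan [ 571.2 -195.7] r 78.1 877 handle mean [ 499.7 -303.8] 445 ang deg -123.5
[([574.0, -194.0, 4.0], 0.82), ([491.0, -318.0, 88.0], 0.79)]
pan [ 572.6 -198.4] r 77.9 1237 handle mean [ 493.1 -321.5] 1121 ang deg -122.9
[([573.0, -198.0, 2.0], 0.73), ([492.0, -315.0, 84.0], 0.71)]
```

View pics/top1.png

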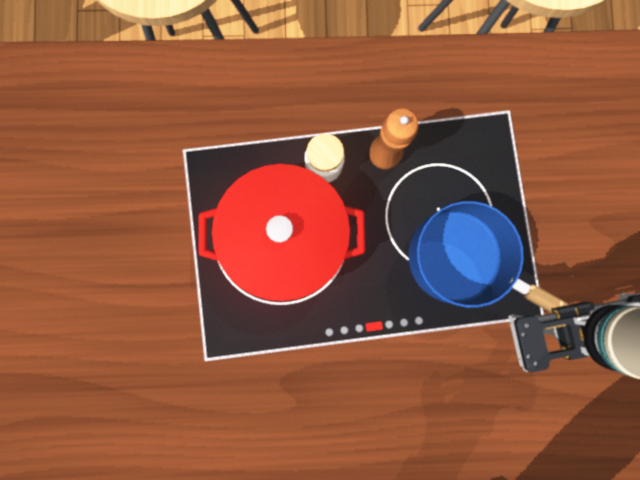

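Emit:
play_rows(
  targets="0.01 -0.01 0 0;0.018 -0.017 0 0;0.027 -0.023 0 0;0.037 -0.029 0 0;0.047 -0.033 0 0;0.057 -0.038 0 0;0.067 -0.041 0 0;0.078 -0.044 0 0;0.088 -0.045 0 0;0.093 -0.046 0 0;0.093 -0.046 0 0;0.093 -0.046 0 0",
)

```text
time_s: 6.3
tcp_pos: [555.0, -353.5, 55.5]
tool_rot: [[-0.987, -0.162, 0.0], [-0.162, 0.987, -0.0], [-0.0, -0.0, -1.0]]
force: [0.8, -0.4, -0.4]
finger_gap: 0.7
gripper_force: 0.0
```

```bash
cat > look.py <<'E'
from h import *
import sys
for c in ['top','scene']:
    p=vision.read_camera(c);pan(p);cv2.imwrite(f'pics/{c}{sys.argv[1]}.png',p['img'][:,:,::-1])
    print([(np.round(d['position']).tolist(),round(d['p'],2)) for n in('pan','handle') for d in models.mark_of(p,n)[:1]])
E
python3 look.py 2
```

```text
pan [ 575.3 -204.5] r 78.1 887 handle mean [ 587.7 -336.7] 153 ang deg -84.6
[([577.0, -206.0, 2.0], 0.64), ([575.0, -348.0, 88.0], 0.68)]
pan [ 576.7 -207.2] r 77.8 1262 handle mean [ 583.6 -345.3] 1085 ang deg -87.2
[([577.0, -204.0, 2.0], 0.82), ([581.0, -348.0, 86.0], 0.8)]
```

Emit:
play_rows(
  targets="0.005 0 0 0;0.01 0 0 0;0.01 0 0 0;-0.03 0 0 0;-0.073 0.01 0.01 0.12;-0.073 0.055 0.01 0.257;-0.073 0.106 0.01 0.257;-0.073 0.106 0.01 0.257;-0.073 0.106 0.01 0.257",
)

```text
time_s: 7.5
tcp_pos: [482.9, -246.0, 65.9]
tool_rot: [[-0.912, -0.41, 0.001], [-0.41, 0.912, 0.0], [-0.001, -0.0, -1.0]]
force: [-0.2, -1.0, 0.2]
finger_gap: 0.7
gripper_force: 0.0
```

Emit:
play_rows(
  targets="0 0 0 0;0 0 0 0;0 0 0 0;0 0 0 0;0 0 0 0;0 0 0 0;0 0 0 0;0 0 0 0;0 0 0 0;0 0 0 0",
  fingers=0,
)

```text
time_s: 8.5
tcp_pos: [481.9, -247.5, 65.5]
tool_rot: [[-0.913, -0.407, -0.0], [-0.407, 0.913, -0.0], [0.0, 0.0, -1.0]]
force: [0.3, 0.5, 0.3]
finger_gap: 76.7
gripper_force: 0.0
```

```bash
python3 look.py 3
```

```text
pan [ 576.3 -204.4] r 78.1 883 handle mean [ 590.  -363.1] 1110 ang deg -85.1
[([576.0, -206.0, 2.0], 0.59), ([583.0, -347.0, 86.0], 0.87)]
pan [ 577.8 -207. ] r 77.8 1256 handle mean [ 590.2 -343.5] 1135 ang deg -84.8
[([576.0, -207.0, 4.0], 0.72), ([588.0, -347.0, 83.0], 0.59)]
```

View pics/scene3.png

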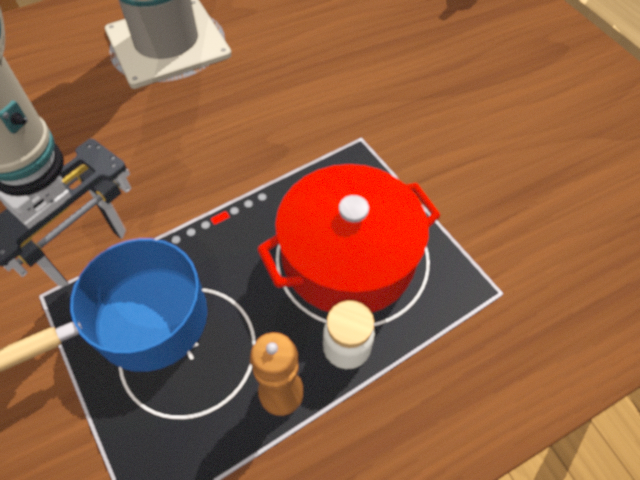

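Emit:
play_rows(
  targets="0 0 0 0;0 0 0 0;0 0 0 0;0.009 0.004 0 0;0.018 0.008 0 0;0.025 0.011 0 0;0.032 0.014 0 0;0.039 0.017 0 0;0.046 0.02 0 0;0.053 0.023 0 0;0.06 0.026 0 0;0.067 0.029 0 0;0.074 0.033 0 0;0.08 0.035 0 0;0.08 0.035 0 0",
)

```text
time_s: 10.3
tcp_pos: [560.5, -213.1, 65.3]
tool_rot: [[-0.914, -0.407, -0.004], [-0.407, 0.914, -0.001], [0.004, 0.001, -1.0]]
force: [-4.9, -2.3, 3.0]
finger_gap: 93.9
gripper_force: 3.2
```

```bash
python3 look.py 4;python3 -c "
from h import *
s=read_state();print(s['finger_gap'],s['force'])"
```

```text
pan [ 626.6 -182.9] r 78.1 656 handle mean [ 679.7 -172.2] 576 ang deg 11.4
[([629.0, -184.0, 6.0], 0.68), ([635.0, -328.0, 85.0], 0.66)]
pan [ 628.1 -185.2] r 78.1 1379 handle mean [ 660.2 -272.4] 2202 ang deg -69.8
[]
93.89850194293044 [-4.00059414 -2.4415148   3.63736688]
```

View pics/scene4.png

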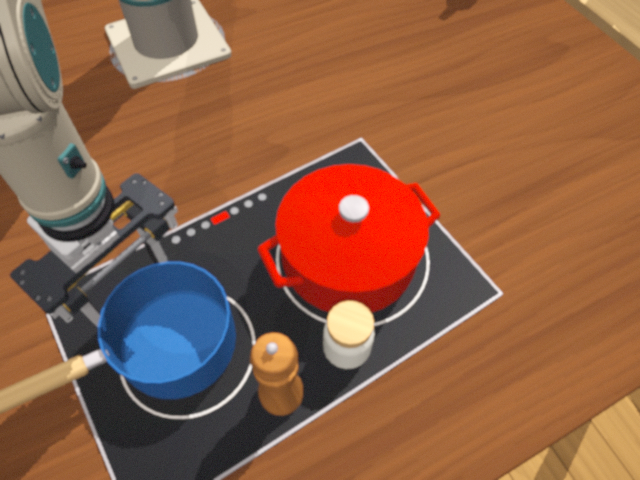

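Emit:
play_rows(
  targets="0.004 0.002 0 0;0.008 0.004 0 0;0.011 0.006 0 0;0.013 0.007 0 0;0.013 0.007 0 0;0.013 0.007 0 0",
)

```text
time_s: 11.2
tcp_pos: [574.0, -206.1, 65.3]
tool_rot: [[-0.914, -0.406, -0.002], [-0.406, 0.914, -0.0], [0.002, 0.0, -1.0]]
force: [-5.0, -2.5, 2.0]
finger_gap: 94.3
gripper_force: 3.5
```

```bash
python3 look.py 5
```

```text
pan [ 640.  -175.9] r 78.1 652 handle mean [710.4 -65.7] 725 ang deg 57.4
[([641.0, -174.0, 1.0], 0.79), ([650.0, -320.0, 86.0], 0.82)]
pan [ 641.5 -178.3] r 78.2 1345 handle mean [ 680.3 -230.6] 2874 ang deg -53.4
[([639.0, -177.0, 2.0], 0.62), ([652.0, -317.0, 86.0], 0.58)]
```

Emit:
play_rows(
  targets="-0.01 -0.004 0 0;-0.03 -0.013 0 0;-0.06 -0.027 0 0;-0.1 -0.044 0 0;-0.12 -0.053 0.04 0;-0.12 -0.053 0.09 0;-0.12 -0.053 0.14 0;-0.12 -0.053 0.16 0;-0.12 -0.053 0.16 0;-0.12 -0.053 0.16 0",
)

```text
time_s: 12.5
tcp_pos: [455.3, -258.1, 225.5]
tool_rot: [[-0.913, -0.408, 0.002], [-0.408, 0.913, -0.0], [-0.002, -0.001, -1.0]]
force: [0.1, 0.8, 0.7]
finger_gap: 93.7
gripper_force: 0.0
```

```bash
sed -i 's/(d>110)&(d<215)/(d>110)\&(d<215)\&(w[:,1]<ctr[1]-80)/' h.py; python3 look.py 6
python3 - <<'E'
from h import *
for c in ['top','scene']:
    p=vision.read_camera(c);ring(p,[640,-177])
    print([(n,np.round(d['position']).tolist()) for n in('pot','mill','salt_jar') for d in models.mark_of(p,n)[:1]])
E
```

```text
pan [ 640.2 -175.9] r 78.0 863 handle mean [ 652.4 -334.9] 1112 ang deg -85.6
[([639.0, -174.0, 1.0], 0.69), ([645.0, -318.0, 83.0], 0.76)]
pan [ 641.5 -178.2] r 78.2 1336 handle mean [ 657.  -336.8] 1982 ang deg -84.4
[([641.0, -175.0, 2.0], 0.58), ([652.0, -320.0, 84.0], 0.91)]
ring [ 639.3 -176. ] R 89.8 558
[('pot', [608.0, 86.0, 4.0]), ('mill', [746.0, -89.0, 5.0]), ('salt_jar', [731.0, 17.0, 4.0])]
ring [ 640.9 -178.6] R 89.6 801
[('pot', [616.0, 84.0, 5.0]), ('mill', [750.0, -89.0, 8.0]), ('salt_jar', [738.0, 18.0, 10.0])]
```

View pics/top6.png

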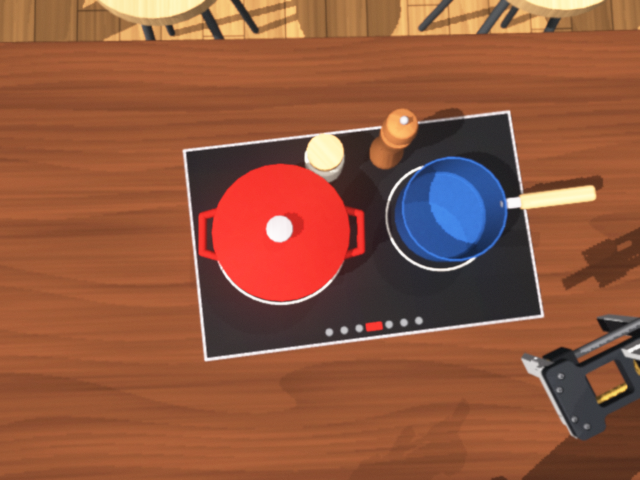

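The top view shows the pan in the ring at about (445,212), with the handle parallel to the front edge and the hand clear.

```bash
python3 -c "
from cell import hand_in
print(hand_in())"
```

```text
the job is handed in; nothing more can be done
None
```

The job is handed in at about 13 s: by camera the pan stands within about 1 mm of the ring's centre with its handle within about 1° of parallel to the front edge, pointing away from the pot. The pot, mill and salt jar have not moved, and the hand is drawn back.

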